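# Load the two-pocket changeover rack in order and shut its bail

## Robot

A 7-joint arm with a two-finger parallel gripper is mounted at the origin on a cart in front of the work surface, level with it; the furniture and walls round the work are solid. World frame = base frame: x ahead of the robot, y to its left, z up, the work surface at z = 0. Lengths are in m, angles in rad, forces in N, time in s.
With the tool pointing down it reaches from about 0.425 to 0.875 m from the base axis. Payload 4.7 kg.
Tool frame: the origin (TCP) lies midway between the tips of the shut fingers; the grasp point (between the pads) lies 19 mm behind it (ctrl.grip_point_offset is the distance from the TCP to the grasp point, in m); z points along the fingers, y is the line along which they close (so a half turn about z gives the same grasp; the last joint's range is limited). The gripper opens to 87 mm and grips with 3 to 60 N. Pads are 19 mm wide; open, the fingers measure 117 mm over their backs; the gripper's body (75 mm by 190 mm) begins 51 mm behind the grasp point.
Start: joints at [1.143, 0.321, -0.07, 1.45, 0.023, 1.371, -0.057], TCP at [0.278, -0.588, 0.223] pointing down, gripper open.
Joint ranges: [-2.86, 2.86], [-0.3, 2.09], [-1.38, 1.24], [0.06, 2.45], [-1.56, 4.7], [0.09, 2.05], [-2.69, 2.69]. Speed limits (rad/s): [2.57, 2.57, 3.14, 3.14, 3.14, 3.14, 3.14].

## Interface

Orientations are given as a rotation vector (axis times angle).
In Python, from bench import ctrl gives the robot as it stands.
- The arm moves only by the tool move_arm, never from a script. Its argument "increments" is text: rows parted by semicolons, each of 7 numbers parted by spaces: the shift along the world's x, y, z in mm, then the turn, a rotation vector about the world's x, y, z in degrees, then the closure in counts, from 0 (fully open) to 255 (shut). A call has exactly 8 rows; each row shifts and turns the commanded pose from where the row before left it; what a row does not reach is not made up. A row lasts 1/12 s, in which the tool goes at most 41.7 mm and 7.16 degrees, less where a joint would pass 70% of its speed; a pose out of reach is approached as far as the arm can. A call with a gripper value outside its range is refused whole. The fingers move at their own pace and stop on an object; "grip_force" is the grip in N (left out, the last holds). Time passes only in rows, so rows that do not move let the fingers close, or fill a call up. It gives the time, the measured TCP pose, the force, the opening and the grip force at its end, in the units of the state.
- ctrl.get_state(): the state, without advancing time (a new reading comes with each control period).
- ctrl.get_image(name): name is "scene" or "top" or "wrist"; returns a dict with "frame" (384x512x3 uint8, red, green, blue), "depth" (384x512 float32, m along the optical axis (not along the pixel's ray), 0 where there is no reading), "fx", "fy", "cx", "cy" (pixels), "position" and "orientation" of the camera in the world. Camera axes: x right, y down, z forward; pixel columns grow to the right and rows downward; lengths in m; the calibration is good to about 2 mm. A picture is of the moment at which its call begins.
- ctrl.close_job(): hands the job in; it is judged then, once.
Trained networks look in a picture, given as the dict that the camera call returned (one of the last four; its "shot" number tells which), for a name from the list of things; names that differ only in an ending like _2 or _b are one class to them, and where a whole thing is asked for, a point or a joint stands for the part that bears it (a point fixed in the world has none). Each returns a list of dicts, best first, with "score" (0 to 1); they miss things now and then, are a little off and sometimes report something else, mostly with a low value. They report only what shows in the picture. A call takes as long as a camera call.
- ctrl.find_in(target, picture): "centre" ([x, y, z] in m, in world coordinates, good to about 4 mm: the middle of the surface that is visible of it).
- ctrl.silhouettes(target, picture): "region" (384x512 bool, what is visible of it).
The state is a dict: "time": time; "joint_positions": joint angles; "qd": joint speeds; "joint_torque": joint torques, N m; "position": TCP position; "tool_rot": TCP orientation; "ft_force": force on the tool from outside, world axes, zero at the start; "torque": the same for the moment, N m; "grip_width": opening from 0.0 (shut) to 1.0 (fully open); "grip_force": force on a finger pad.
Only numpy, scipy, OpenCV 4.12 (cv2) and the standard library are available. Lean on these libraries where they do the work, as an engineer would, in place of code of your own. Each camera call takes 0.05 s, during which the arm holds its last target. There are 200 camera calls.

## Task

Load the changeover rack for the next crimp job: first slide the steel crimp die into the pocket whose plate has one stud, then slide the reel of terminals into the pocket whose plate has two studs. Push them along the bench without lifting or tipping them, the die going in lengthways and square, until no part of them stands out past the ends of the pocket walls. Then swing the wire bail fully down across the front, let go, and leave the other things on the bench where they are.

Things in the scene. Friction and masses are not known exactly. Their poses are not given: they have to be found in the camera images.
- rack: Grey rack fixed to the bench, 72 deep (x), 160 wide (y), 50 high. Origin: centre of its footprint, z = 0. Its -x side is the open front (toward the robot), +y is left. Walls 8 thick run along x at y = -76, 0, 76 and end in round noses (tips at x = -40); back wall from x = 28. Two pockets, 68 wide, 64 deep, no floor (parts slide on the bench). Tall press to its right, tall machine behind it.
- pocket_left (a point): On the bench, on the centre line of the left pocket (rack x = -3, y = 38): where the origin of a die or reel pushed home against the back wall lies. A tie bar spans both mouths at rack x = -34 to -20, z = 42 to 50: parts pass under it, fingers do not.
- pocket_right (a point): The same point of the right pocket (rack x = -3, y = -38). In front of the mouths the bench is free for about 90 to 100 mm, up to its front edge, off which things fall.
- tag_one: Fixed dark steel plate with ONE round stud (dia 16), 62 wide, 36 high, standing above the back wall of one pocket, leaning back 20 degrees. It marks the pocket below it: left or right, changing from start to start. Origin: middle of its lower edge, at x = 26, y = the pocket's centre line, z = 49 in the rack's frame; axes parallel to the rack's.
- tag_two: The same plate with TWO studs side by side; it marks the other pocket. Origin and axes as for tag_one.
- die: Steel crimp die, loose, 0.3 to 0.6 kg: dark base plate 44 (own x) by 62 (own y) by 8 high with a paler block 32 by 44 centred on it, up to z = 35. Origin: centre of its underside. It starts in front of the rack, its long y axis within 0.35 rad of the rack's x axis; in the pocket that axis lies along the rack's x.
- reel: Small reel of terminals lying flat: disc of dia 62, 24 high, about 0.09 kg, loose. Origin: centre of its underside. It starts on the strip of bench along the front edge, to the left of the rack.
- bail (a joint): Wire bail of the rack, rod dia 7: arms at rack y = +-87, hinged about the rack's y axis at x = 0, z = 16, and a cross bar 54 from that axis: bar at x = -54 cos(q), z = 16 + 54 sin(q). q = 0: shut, bar in front of both mouths, on a stop; q grows as it swings up. It starts raised (1.0 to 1.2, stop at 1.3) and stays where it is left (stiff: 1 to 3 N at the bar).
- bail_bar (a point): Middle of the bail's cross bar, on the rod's axis (rack y = 0). The stripping machine's wheels and front parts begin about 0 to 15 mm behind the rack's back wall, from z = 85 up.
- roller: Bystander: spare feed roller lying flat, dia 37, 14 high, loose, near the front edge to the right of the die. Origin: centre of its underside.
- spool: Bystander: small wire spool standing upright, dia 50, 52 high, loose, to the left of the rack. Origin: centre of its underside.
- driver: Bystander: screwdriver lying fixed in front of the press (390 high), 125 long, 18 high. Origin: centre of its underside. Its y axis runs parallel to the front edge of the bench, which lies 18 mm nearer to the robot than this origin; its x axis points from the edge to the back of the bench.

How it is judged:
By the outcome, as a careful person would: the job done as asked, in the order asked, and still so for the second after the job is handed in, with the robot touching nothing.
It also fails if it takes over 72 s, if anything falls off the work surface, if the arm or the gripper's body presses on something with over 40 N, if the wrist force passes 120 N, or if a joint passes its speed limit or range.

## Working session

There is one attempt and no reset: what is moved stays moved. The work goes in short steps, Python scripts to look and compute and a tool call to move; the robot and the scene stay as the last step left them, time stands still between calls to the robot, and variables do not carry over. Pictures are saved under pics/ and viewed, at most 11 in all, crops included, and the job is handed in when it is done.

Besides the shell and the picture viewer there is one more tool, called after "Request:" as name(argument=value, ...) on one line, values as JSON. move_arm: Moves the arm, as the interface text tells. Its arguments: {"type":"object","properties":{"increments":{"type":"string"},"grip_force":{"type":"number"}},"required":["increments"]}

```bash
ls; mkdir -p pics
cat > h.py <<'E'
import numpy as np, cv2
from scipy.spatial.transform import Rotation as R
from bench import ctrl
def rot(o):
    o=np.array(o,float)
    return o if o.shape==(3,3) else (R.from_rotvec(o).as_matrix() if o.size==3 else R.from_quat(o).as_matrix())
def cloud(p):
    d=p["depth"]; v,u=np.mgrid[0:d.shape[0],0:d.shape[1]]
    c=np.stack([(u-p["cx"])/p["fx"]*d,(v-p["cy"])/p["fy"]*d,d],-1)
    w=c@rot(p["orientation"]).T+np.array(p["position"]); w[d==0]=np.nan
    return w
def save(p,n): cv2.imwrite("pics/"+n,p["frame"][:,:,::-1])
E
python3 - <<'E'
from h import *
s=ctrl.get_state(); print({k:np.round(v,3) for k,v in s.items()})
out=[]
for n in ["scene","top"]:
    p=ctrl.get_image(n); out.append(p["frame"])
    print(n,p["position"],p["orientation"],p["fx"])
    for t in ["rack","tag_one","tag_two","die","reel","bail","roller","spool","driver"]:
        print(t,[(np.round(r["centre"],3).tolist(),round(r["score"],2)) for r in ctrl.find_in(t,p)[:2]])
    save(p,n+"0.png")
E
```

```text
pics
{'time': np.float64(0.0), 'joint_positions': array([ 1.143,  0.322, -0.07 ,  1.452,  0.023,  1.371, -0.057]), 'qd': array([-0.001, -0.001, -0.   ,  0.001, -0.   , -0.001, -0.001]), 'joint_torque': array([-0.0000e+00, -4.9128e+01, -4.0400e-01, -3.1253e+01, -6.4000e-02,
        4.4000e-02,  0.0000e+00]), 'position': array([ 0.278, -0.587,  0.221]), 'tool_rot': array([-3.063e+00, -6.880e-01,  1.000e-03]), 'ft_force': array([-0.603, -0.853, -0.862]), 'torque': array([ 0.014, -0.041,  0.04 ]), 'grip_force': np.float64(0.0), 'grip_width': np.float64(0.999)}
scene [0.1512991  0.83478    0.56218121] [-0.67641281  2.48691437 -1.34900425] 416.0663146899069
rack [([0.571, 0.172, 0.046], 0.89)]
tag_one [([0.624, 0.193, 0.072], 0.88)]
tag_two [([0.6, 0.117, 0.068], 0.6)]
die [([0.472, 0.17, 0.027], 0.94)]
reel [([0.535, 0.414, 0.026], 0.87)]
bail [([0.565, 0.199, 0.068], 0.79), ([0.571, 0.176, 0.042], 0.2)]
roller [([0.435, 0.032, 0.014], 0.64)]
spool [([0.615, 0.298, 0.042], 0.87)]
driver [([0.39, -0.049, 0.013], 0.5)]
top [0.34779866 0.16204213 1.01863613] [-2.11666384  2.14819957 -0.17515143] 479.7219454112861
rack [([0.571, 0.166, 0.047], 0.79), ([0.595, 0.12, 0.075], 0.5)]
tag_one [([0.617, 0.19, 0.07], 0.56)]
tag_two [([0.597, 0.121, 0.073], 0.54)]
die []
reel [([0.54, 0.408, 0.021], 0.93)]
bail [([0.555, 0.17, 0.07], 0.74)]
roller [([0.474, 0.165, 0.028], 0.64), ([0.595, 0.12, 0.075], 0.62)]
spool [([0.624, 0.292, 0.049], 0.96)]
driver [([0.395, -0.059, 0.012], 0.67)]
```

View pics/scene0.png

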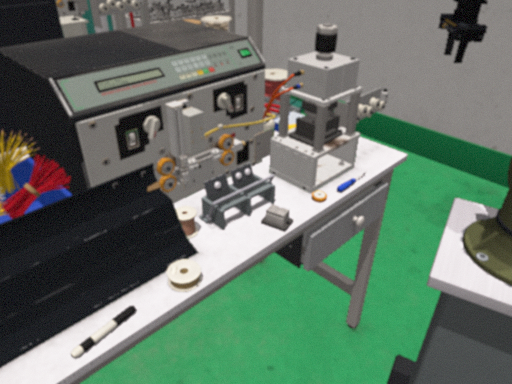

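View pics/top0.png

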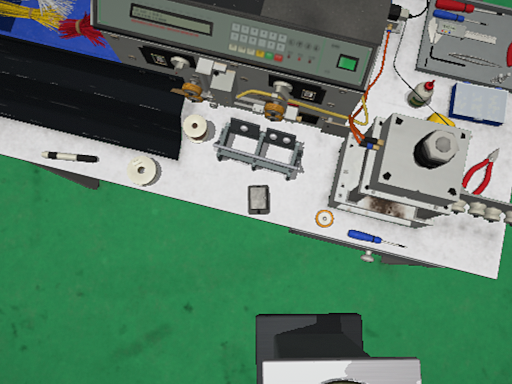

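The scene shows the rack at about (238,200), with its tags behind it, the die at (277,216), reel at (184,273), spool at (187,220) and roller at (319,197). The top view shows the die at (259,199), just in front of the rack (260,150), the reel at (143,170) and the roller at (324,218). Next: the rack pose and a close look at the studs.

```bash
cat >> h.py <<'E'
def rect(pts):
    (c,s,a)=cv2.minAreaRect((pts[:,:2]*1000).astype(np.float32)); return np.round(c,1),np.round(s,1),round(a,1)
E
python3 - <<'E'
from h import *
ps=ctrl.get_image("scene"); pt=ctrl.get_image("top")
a=cv2.resize(ps["frame"][150:250,180:300],None,fx=5,fy=5,interpolation=cv2.INTER_CUBIC)[:, :600]
b=cv2.resize(pt["frame"][105:230,200:345],None,fx=4,fy=4,interpolation=cv2.INTER_CUBIC)
cv2.imwrite("pics/s1.png",a[:,:,::-1]);cv2.imwrite("pics/t1.png",b[:,:,::-1])
for nm,p in (("top",pt),("scene",ps)):
    W=cloud(p)
    m=ctrl.silhouettes("rack",p)
    if m:
        q=W[m[0]["region"]]; q=q[np.isfinite(q).all(1)]
        q=q[(q[:,2]>.046)&(q[:,2]<.054)]; print(nm,"rack",m[0]["score"],len(q),rect(q))
    for t in("die","reel","spool","roller"):
        m=ctrl.silhouettes(t,p)
        if m:
            q=W[m[0]["region"]]; q=q[np.isfinite(q).all(1)]; zt=np.percentile(q[:,2],90)
            q2=q[(q[:,2]>zt-.004)]; print(nm,t,round(m[0]["score"],2),len(q),round(zt,3),rect(q2),np.median(q2,0).round(3))
# die by geometry
W=cloud(pt);q=W.reshape(-1,3);
k=(abs(q[:,0]-.474)<.05)&(abs(q[:,1]-.165)<.05)
for lo,hi in((.028,.04),(.004,.012)):
    r=q[k&(q[:,2]>lo)&(q[:,2]<hi)]; print("die",lo,len(r),rect(r) if len(r) else 0)
# bench edge
e=[]
for y in np.arange(-.1,.5,.05):
    r=q[(abs(q[:,1]-y)<.006)&(abs(q[:,2])<.006)]
    if len(r): e.append((round(y,2),round(r[:,0].min(),3)))
print(e)
E
```

```text
top rack 0.95 730 (array([575.4, 163.2]), array([176.3,  74.3]), 72.4)
top die 0.85 602 0.037 (array([476.7, 163.7]), array([27. , 42.3]), 89.2) [0.477 0.165 0.036]
top reel 0.66 722 0.026 (array([541.8, 409.3]), array([59.6, 60.5]), 55.8) [0.542 0.409 0.024]
top spool 0.56 615 0.054 (array([627.8, 294.9]), array([48.3, 48.4]), 1.7) [0.629 0.294 0.052]
top roller 0.7 257 0.015 (array([434.2,  25.6]), array([34.3, 35.2]), 15.7) [0.433 0.026 0.013]
scene rack 0.62 617 (array([576.5, 165. ]), array([178.4,  76. ]), 73.0)
scene die 0.85 578 0.037 (array([478.6, 166.4]), array([29.8, 46.6]), 85.8) [0.478 0.168 0.037]
scene reel 0.92 909 0.027 (array([542.9, 411.4]), array([60.7, 61. ]), 75.0) [0.542 0.413 0.026]
scene spool 0.6 450 0.055 (array([627.6, 291.7]), array([39.5, 52.8]), 39.4) [0.625 0.293 0.054]
scene roller 0.45 150 0.015 (array([435.9,  27.3]), array([35.1, 36. ]), 81.8) [0.436 0.029 0.014]
die 0.028 309 (array([477.1, 163.7]), array([31.2, 42.9]), 89.2)
die 0.004 254 (array([480.1, 162.7]), array([91.6, 85.7]), 87.3)
[(np.float64(-0.1), np.float64(0.102)), (np.float64(-0.05), np.float64(0.103)), (np.float64(0.0), np.float64(0.109)), (np.float64(0.05), np.float64(0.104)), (np.float64(0.1), np.float64(0.104)), (np.float64(0.15), np.float64(0.106)), (np.float64(0.2), np.float64(0.445)), (np.float64(0.25), np.float64(0.459)), (np.float64(0.3), np.float64(0.473)), (np.float64(0.35), np.float64(0.486)), (np.float64(0.4), np.float64(0.498)), (np.float64(0.45), np.float64(0.512))]
```

View pics/t1.png

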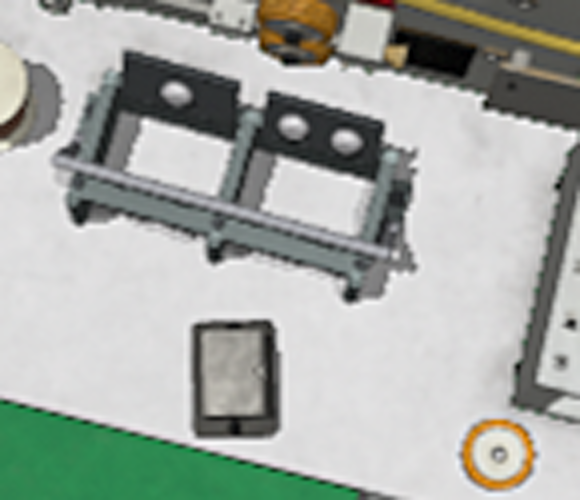

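View pics/s1.png

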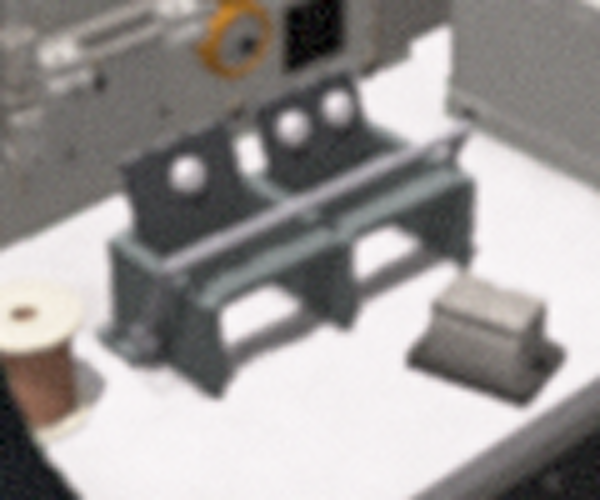

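Both crops agree: the left plate has one stud (t1 at (176,95)) and the right plate has two (at (292,126) and (347,140)). So the die goes to the left pocket and the reel to the right. Now I'll fit the rack accurately and check the clearances.

```bash
cat > fit.py <<'E'
from h import *
from scipy.optimize import least_squares
def loc(q,r): c,s=np.cos(r[2]),np.sin(r[2]); d=q[:,:2]-r[:2]; return np.c_[d@[c,s],d@[-s,c]]
B=[(-36,36,-80,-72),(-36,36,-4,4),(-36,36,72,80),(28,36,-80,80),(-34,-20,-80,80)]
B=np.array(B)/1e3
def dist(l):
    o=[np.hypot(np.maximum(np.maximum(b[0]-l[:,0],l[:,0]-b[1]),0),np.maximum(np.maximum(b[2]-l[:,1],l[:,1]-b[3]),0)) for b in B]
    return np.min(o,0)
def fitrack(W,r0=(.575,.164,-.3)):
    q=W.reshape(-1,3);q=q[np.isfinite(q).all(1)]; l=loc(q,r0)
    q=q[(abs(l[:,0])<.045)&(abs(l[:,1])<.083)&(q[:,2]>.046)&(q[:,2]<.055)]
    best=None
    for dx in(-.004,0,.004):
      for dy in(-.004,0,.004):
        s=least_squares(lambda r:np.r_[dist(loc(q,r))/.002,],np.array(r0)+[dx,dy,0],loss="soft_l1",x_scale=[.01,.01,.05],diff_step=1e-3)
        if best is None or s.cost<best.cost: best=s
    return best.x,best.cost,len(q),np.median(q[:,2])
E
python3 - <<'E'
from fit import *
for n in("top","scene"):
    p=ctrl.get_image(n);W=cloud(p)
    r,c,k,z=fitrack(W);print(n,r.round(4),round(c,1),k,round(z,4))
    q=W.reshape(-1,3);q=q[np.isfinite(q).all(1)];l=loc(q,r)
    h=(q[:,2]>.07)&(q[:,2]<.35)
    for y0,y1 in((-.22,-.1),(-.1,.1),(.1,.25)):
        k=h&(l[:,1]>y0)&(l[:,1]<y1)&(l[:,0]>-.15)&(l[:,0]<.1);
        print(" high",y0,"min x",np.percentile(l[k,0],1).round(3) if k.any() else None)
    k=h&(l[:,0]>-.12)&(l[:,0]<.0)&(l[:,1]<-.09)&(l[:,1]>-.3);print(" press y max",np.percentile(l[k,1],[90,99,100]).round(3) if k.any() else None)
    k=(abs(q[:,2])<.004)&(abs(l[:,1])<.1)&(l[:,0]<0)&(l[:,0]>-.25);print(" bench min x",l[k,0].min().round(3),np.median(q[k,2]).round(4))
    m=ctrl.silhouettes("bail",p)
    if m:
        q=W[m[0]["region"]];q=q[np.isfinite(q).all(1)];l=loc(q,r);k=abs(l[:,1])<.07
        t=np.c_[l[k,0],q[k,2]];t=t[t[:,1]>.055];print(" bail",np.median(t,0).round(4),len(t))
    for t,z0 in(("die",.028),("reel",.02),("spool",.045),("roller",.01),("tag_one",.0),("tag_two",.0)):
        m=ctrl.silhouettes(t,p)
        if m:
            q=W[m[0]["region"]];q=q[np.isfinite(q).all(1)&(q[:,2]>z0)];print(" ",t,round(m[0]["score"],2),rect(q),"rack xy",(loc(np.array([[*(np.array(rect(q)[0])/1e3),0]]),r)*1e3).round(1))
E
```

```text
top [ 0.5757  0.1632 -0.2987] 8.8 872 0.05
 high -0.22 min x -0.065
 high -0.1 min x 0.031
 high 0.1 min x 0.005
 press y max [-0.194 -0.172 -0.17 ]
 bench min x -0.138 -0.0
 bail [-0.0193  0.0685] 186
  die 0.81 (array([477. , 163.7]), array([31.2, 42.8]), 89.2) rack xy [[-94.5 -28.6]]
  reel 0.74 (array([541.8, 409.5]), array([60.8, 59.3]), 44.2) rack xy [[-104.9  225.4]]
  spool 0.97 (array([626.5, 294.1]), array([46.5, 46.6]), 1.2) rack xy [[ 10. 140.]]
  roller 0.74 (array([434.4,  27. ]), array([31.8, 33.6]), 0.2) rack xy [[ -95.  -171.8]]
  tag_one 0.79 (array([619.5, 189.3]), array([60.5, 16.2]), 73.5) rack xy [[34.2 37.8]]
  tag_two 0.64 (array([608.5, 113.4]), array([61.3, 40.1]), 72.8) rack xy [[ 46. -38.]]
scene [ 0.5777  0.1648 -0.2982] 21.2 666 0.0513
 high -0.22 min x -0.066
 high -0.1 min x -0.018
 high 0.1 min x 0.004
 press y max [-0.186 -0.172 -0.168]
 bench min x -0.14 0.0018
 bail [-0.021   0.0695] 166
  die 0.84 (array([478.1, 167.3]), array([44. , 29.5]), 2.4) rack xy [[-96.  -26.9]]
  reel 0.74 (array([542.6, 410.9]), array([60.7, 60.7]), 69.3) rack xy [[-105.9  224.9]]
  spool 0.87 (array([626.2, 294.1]), array([41.1, 53.5]), 41.8) rack xy [[  8.3 137.8]]
  roller 0.72 (array([436.7,  27. ]), array([33.4, 37. ]), 21.9) rack xy [[ -94.3 -173.2]]
  tag_one 0.78 (array([649.8, 151.8]), array([ 58.5, 145.2]), 35.5) rack xy [[72.7  8.7]]
  tag_two 0.79 (array([633.8,  64.5]), array([ 57.8, 180. ]), 30.3) rack xy [[ 83.  -79.4]]
```

Rack pose is about (0.577, 0.164), yaw -17.1°. The bail is at about q = 1.17. The press begins at rack y ≈ -0.17. I'll move over the top of it.

Request:
move_arm(increments="12 0 31 0 0 0 0;12 0 31 0 0 6.5 0;12 0 31 0 0 6.5 0;12 0 31 0 0 6.5 0;12 0 31 0 0 6.5 0;12 0 31 0 0 6.5 0;12 0 31 0 0 6.5 0;12 0 31 0 0 6.5 0")

```text
time: 3.07
position: [0.374, -0.5873, 0.4725]
tool_rot: [2.555, 1.826, 0.0]
ft_force: [0.5, -0.5, 0.5]
grip_width: 0.998
grip_force: 0.0
```

Request:
move_arm(increments="8 31 0 0 0 6.5 0;8 31 0 0 0 6.5 0;8 31 0 0 0 6.5 0;8 31 0 0 0 6.5 0;8 31 0 0 0 6.5 0;8 31 0 0 0 6.5 0;8 31 0 0 0 6.5 0;8 31 0 0 0 6.5 0")

```text
time: 3.73
position: [0.438, -0.338, 0.4708]
tool_rot: [1.496, 2.762, -0.001]
ft_force: [0.9, -0.4, 0.2]
grip_width: 0.998
grip_force: 0.0
```

Request:
move_arm(increments="5 31 0 0 0 6.5 0;5 31 0 0 0 6.5 0;5 31 0 0 0 6.5 0;5 31 0 0 0 6.5 0;5 31 0 0 0 6.5 0;5 31 0 0 0 6.5 0;5 31 0 0 0 6.5 0;5 31 0 0 0 6.5 0")

```text
time: 4.4
position: [0.4778, -0.09, 0.4709]
tool_rot: [0.134, 3.138, -0.001]
ft_force: [0.7, 0.1, 0.2]
grip_width: 0.998
grip_force: 0.0
```

Request:
move_arm(increments="0 32 0 0 0 0 0;0 32 0 0 0 0 0;0 32 0 0 0 0 0;0 32 0 0 0 0 0;0 32 0 0 0 0 0;0 32 0 0 0 0 0;0 32 -15 0 0 2.7 0;0 31 -30 0 0 2.7 0")

```text
time: 5.07
position: [0.4787, 0.1651, 0.4291]
tool_rot: [-0.011, 3.135, 0.002]
ft_force: [0.9, 0.1, -0.4]
grip_width: 0.998
grip_force: 0.0
```

Request:
move_arm(increments="0 0 -33 0 0 0 0;0 0 -33 0 0 0 0;0 0 -33 0 0 0 0;0 0 -33 0 0 0 0;0 0 -33 0 0 0 0;0 0 -33 0 0 0 0;0 0 -20 0 0 0 0;0 0 0 0 0 0 0")

```text
time: 5.73
position: [0.475, 0.1611, 0.2044]
tool_rot: [0.006, -3.134, 0.002]
ft_force: [-0.7, -0.4, 0.4]
grip_width: 0.997
grip_force: 0.0
```

Run:
```python
from fit import *
p=ctrl.get_image("wrist");save(p,"w1.png");W=cloud(p);s=ctrl.get_state();print(s["position"],R.from_rotvec(s["tool_rot"]).as_matrix()[:,1])
m=ctrl.silhouettes("die",p)
for a in m[:2]:
    q=W[a["region"]];q=q[np.isfinite(q).all(1)];print(a["score"],rect(q),rect(q[q[:,2]>.028]),np.percentile(q[:,2],[5,95]))
r=fitrack(W,(.5767,.164,-.2985));print(r)
```

```text
[0.47651298 0.16181464 0.20712603] [-4.00321627e-03  9.99991851e-01 -5.21510234e-04]
0.97 (array([480.2, 164.1]), array([44.5, 66.7]), 88.1) (array([478.2, 163.6]), array([43.6, 31. ]), 1.0) [0.00655726 0.03580256]
0.27 (array([580.1, 172. ]), array([201.9,  96.5]), 63.8) (array([575.6, 159.2]), array([168.2,  75.2]), 72.9) [0.00366664 0.06853196]
(array([ 0.57772412,  0.16328159, -0.28827207]), np.float64(31.783425458683276), 2159, np.float64(0.049621647346283326))
```

View pics/w1.png

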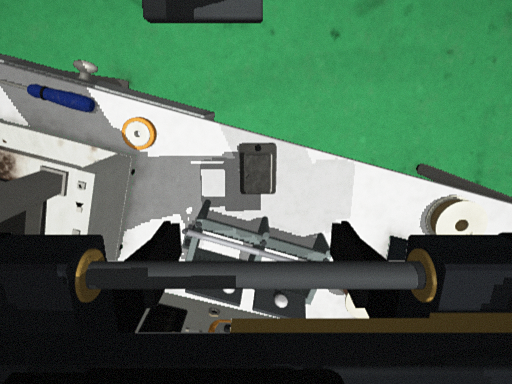

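The wrist view (turned half round) shows the die at (258,168) right below, with the reel at (455,220). It measures (478,164) at yaw ≈ 0. Descending to grip the block.

Request:
move_arm(increments="0 0 -30 0 0 0 0;0 0 -30 0 0 0 0;0 0 -30 0 0 0 0;0 0 -30 0 0 0 0;0 0 -30 0 0 0 0;0 0 -24 0 0 0 0;0 0 -14 0 0 0 0;0 1 -8 0 0 0 0", grip_force=15)

```text
time: 6.5
position: [0.4787, 0.1632, 0.0124]
tool_rot: [-0.004, 3.141, 0.0]
ft_force: [-0.2, -1.0, 1.2]
grip_width: 0.999
grip_force: 0.0
```

Request:
move_arm(increments="0 0 0 0 0 0 255;0 0 0 0 0 0 255;0 0 0 0 0 0 255;0 0 0 0 0 0 255;0 0 0 0 0 0 255;0 0 0 0 0 0 255;0 0 0 0 0 0 255;0 0 0 0 0 0 255")

```text
time: 7.17
position: [0.4781, 0.1632, 0.0128]
tool_rot: [-0.006, 3.141, -0.0]
ft_force: [0.5, 0.3, -0.1]
grip_width: 0.48
grip_force: 0.0
```

Request:
move_arm(increments="0 0 0 0 0 0 255;0 0 0 0 0 0 255;0 0 0 0 0 0 255;0 0 0 0 0 0 255;0 0 0 0 0 0 255;0 0 0 0 0 0 255;0 0 0 0 0 0 255;0 0 0 0 0 0 255")

```text
time: 7.83
position: [0.4779, 0.1633, 0.0126]
tool_rot: [-0.006, 3.142, 0.0]
ft_force: [-0.4, 0.5, 1.2]
grip_width: 0.365
grip_force: 15.0
```

Request:
move_arm(increments="2.4 8 0 0 0 -2.15 255;2.4 8 0 0 0 -2.15 255;2.4 8 0 0 0 -2.15 255;2.4 8 0 0 0 -2.15 255;2.4 8 0 0 0 -2.15 255;2.4 8 0 0 0 -2.15 255;2.4 8 0 0 0 -2.15 255;2.4 8 0 0 0 -2.15 255")

```text
time: 8.5
position: [0.4972, 0.2261, 0.0126]
tool_rot: [-0.468, -3.106, 0.004]
ft_force: [-1.4, -3.8, 3.7]
grip_width: 0.367
grip_force: 15.0
```

Request:
move_arm(increments="0 0 0 0 0 0 255;5.1 -1.6 0 0 0 0 255;5.1 -1.6 0 0 0 0 255;5.1 -1.6 0 0 0 0 255;5.1 -1.6 0 0 0 0 255;5.1 -1.6 0 0 0 0 255;5.1 -1.6 0 0 0 0 255;0 0 0 0 0 0 255")

```text
time: 9.17
position: [0.5296, 0.2166, 0.0126]
tool_rot: [0.466, 3.105, 0.0]
ft_force: [1.3, 0.9, 0.7]
grip_width: 0.365
grip_force: 15.0
```

```bash
cat >> fit.py <<'E'
RK=np.array([.577,.1637,-.297])
def toRack(xy): return (loc(np.atleast_2d(xy)[:,:2],RK)*1e3).round(1)
def st():
    s=ctrl.get_state(); y=R.from_rotvec(s["tool_rot"]).as_matrix()[:,1]
    print("t",s["time"],"tcp",(s["position"]*1e3).round(1),"rack",toRack(s["position"]),"yawrel",round((np.degrees(np.arctan2(y[1],y[0])-RK[2])-90+90)%180-90,1),"F",np.round(s["ft_force"],1),s["grip_width"])
E
python3 - <<'E'
from fit import *
st()
p=ctrl.get_image("scene");save(p,"s2.png");W=cloud(p);print(fitrack(W,RK))
p=ctrl.get_image("top");save(p,"t2.png");W=cloud(p);print(fitrack(W,RK))
E
```

```text
t 9.1667 tcp [529.6 216.6  12.6] rack [[-60.8  36.7]] yawrel -0.1 F [1.3 0.9 0.7] 0.3650563575061722
(array([ 0.57412757,  0.16068829, -0.31140494]), np.float64(0.0), 24, np.float64(0.05203161410979612))
(array([ 0.5554515 ,  0.15883053, -0.01632032]), np.float64(0.19409146371611508), 49, np.float64(0.05049835176406037))
```

Request:
move_arm(increments="0 0 0 0 0 0 102;0 0 0 0 0 0 102;0 0 0 0 0 0 102;0 0 0 0 0 0 102;-12 3.7 0 0 0 0 102;-12 3.7 0 0 0 0 102;-12 3.7 0 0 0 0 102;-12 3.7 0 0 0 0 102")

```text
time: 9.93
position: [0.4776, 0.2332, 0.0125]
tool_rot: [-0.462, -3.107, 0.0]
ft_force: [0.4, -0.9, -0.3]
grip_width: 0.597
grip_force: 0.0
```

Request:
move_arm(increments="0 0 0 -1.2 -3.82 0 214;0 0 0 -1.2 -3.82 0 214;0 0 -4 0 0 0 214;0 0 -4 0 0 0 214;0 0 -1 0 0 0 214;0 0 0 0 0 0 214;0 0 0 0 0 0 214;0 0 0 0 0 0 214")

```text
time: 10.6
position: [0.4803, 0.2323, 0.0035]
tool_rot: [0.446, 2.971, -0.032]
ft_force: [-0.1, 0.1, -0.5]
grip_width: 0.178
grip_force: 0.0
```

Run:
```python
from fit import *
st()
p=ctrl.get_image("scene");save(p,"s3.png")
a=cv2.resize(p["frame"][150:250,180:300],None,fx=5,fy=5,interpolation=cv2.INTER_CUBIC);cv2.imwrite("pics/s3.png",a[:,:,::-1])
for n in ("scene","wrist"):
    p=ctrl.get_image(n)
    for a in ctrl.silhouettes("die",p)[:1]:
        q=cloud(p)[a["region"]];q=q[np.isfinite(q).all(1)&(q[:,2]>.028)];print(n,a["score"],len(q),rect(q),toRack(np.array(rect(q)[0])/1e3))
```

```text
t 10.6 tcp [480.3 232.3   3.5] rack [[-112.6   37.3]] yawrel -0.1 F [-0.1  0.1 -0.5] 0.17809714244629526
wrist 0.95 485 (array([479.4, 236.3]), array([30. , 72.2]), 68.6) [[-114.6   40.9]]
```

View pics/s3.png

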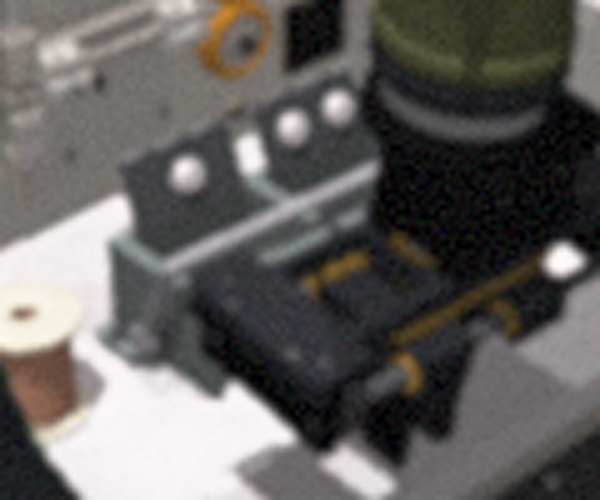

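The scene crop shows the gripper body clear of the rack and bail, with the die hidden behind it. Pushing the base plate along the rack's x axis.

Request:
move_arm(increments="4.8 -1.5 0 0 0 0 214;4.8 -1.5 0 0 0 0 214;4.8 -1.5 0 0 0 0 214;4.8 -1.5 0 0 0 0 214;4.8 -1.5 0 0 0 0 214;4.8 -1.5 0 0 0 0 214;4.8 -1.5 0 0 0 0 214;4.8 -1.5 0 0 0 0 214")

```text
time: 11.52
position: [0.5185, 0.2204, 0.0036]
tool_rot: [0.444, 2.971, -0.033]
ft_force: [-2.4, 1.4, 2.1]
grip_width: 0.157
grip_force: 1.2
```

Request:
move_arm(increments="2.9 -0.9 0 0 0 0 214;2.9 -0.9 0 0 0 0 214;2.9 -0.9 0 0 0 0 214;2.9 -0.9 0 0 0 0 214;2.9 -0.9 0 0 0 0 214;2.9 -0.9 0 0 0 0 214;2.9 -0.9 0 0 0 0 214;1.9 -0.6 0 0 0 0 214")

```text
time: 12.18
position: [0.5408, 0.2134, 0.0036]
tool_rot: [0.444, 2.97, -0.033]
ft_force: [-1.2, 1.3, 1.1]
grip_width: 0.159
grip_force: 1.1
```

Run:
```python
from fit import *
st()
p=ctrl.get_image("scene")
for a in ctrl.silhouettes("die",p)[:1]:
    q=cloud(p)[a["region"]];q=q[np.isfinite(q).all(1)];l=loc(q,RK)*1e3;print(a["score"],len(q),np.percentile(l[:,0],[2,98]),np.percentile(q[:,2],[2,98]))
```

```text
t 12.1833 tcp [540.8 213.4   3.6] rack [[-49.2  36.9]] yawrel 0.0 F [-1.2  1.3  1.1] 0.1588246304474572
```

Request:
move_arm(increments="1 -0.3 0 0 0 0 214;1 -0.3 0 0 0 0 214;1 -0.3 0 0 0 0 214;1 -0.3 0 0 0 0 214;0 0 0 0 0 0 214;0 0 0 0 0 0 214;0 0 0 0 0 0 214;0 0 0 0 0 0 214")

```text
time: 12.95
position: [0.5445, 0.2124, 0.0036]
tool_rot: [0.444, 2.97, -0.032]
ft_force: [-1.3, 1.1, 0.8]
grip_width: 0.164
grip_force: 0.6
```

Request:
move_arm(increments="0.7 -0.2 0 0 0 0 214;0.7 -0.2 0 0 0 0 214;0.7 -0.2 0 0 0 0 214;0 0 0 0 0 0 214;0 0 0 0 0 0 214;0 0 0 0 0 0 214;0 0 0 0 0 0 214;0 0 0 0 0 0 214")

```text
time: 13.62
position: [0.5465, 0.2118, 0.0036]
tool_rot: [0.444, 2.97, -0.032]
ft_force: [-0.3, 0.8, 0.7]
grip_width: 0.163
grip_force: 0.7
```

Request:
move_arm(increments="0.7 -0.2 0 0 0 0 214;0.7 -0.2 0 0 0 0 214;0 0 0 0 0 0 214;0 0 0 0 0 0 214;0 0 0 0 0 0 214;0 0 0 0 0 0 214;0 0 0 0 0 0 214;0 0 0 0 0 0 214")

```text
time: 14.28
position: [0.5479, 0.2114, 0.0036]
tool_rot: [0.444, 2.97, -0.033]
ft_force: [-0.5, 0.8, 1.1]
grip_width: 0.164
grip_force: 0.7
```

Request:
move_arm(increments="-9.6 2.9 0 0 0 0 214;-9.6 2.9 0 0 0 0 214;-9.6 2.9 0 0 0 0 150;-9.6 2.9 0 0 0 0 100;-9.6 2.9 5 0 0 0 0;0 0 30 1.17 3.82 0 0;0 5 30 1.17 3.82 0 0;0 15 30 0 0 0 0")

```text
time: 14.95
position: [0.5015, 0.2424, 0.0997]
tool_rot: [-0.472, -3.104, 0.004]
ft_force: [1.7, -0.2, 0.3]
grip_width: 0.529
grip_force: 0.0
```

Request:
move_arm(increments="5 24 20 0 0 0 0;6 24 10 0 0 0 0;6 24 0 0 0 0 0;6 24 0 0 0 0 0;6 24 0 0 0 0 0;6 24 0 0 0 0 0;7 20 0 0 0 0 0;0 0 0 0 0 0 0")

```text
time: 15.62
position: [0.54, 0.4152, 0.129]
tool_rot: [-0.456, -3.107, -0.005]
ft_force: [-0.3, 0.1, 0.2]
grip_width: 0.992
grip_force: 0.0
```

Run:
```python
from fit import *
st()
p=ctrl.get_image("top"); t=p["frame"][105:230,200:345]
ps=ctrl.get_image("scene"); s=ps["frame"][160:245,190:290]
a=np.hstack([cv2.resize(x,(400,360),interpolation=cv2.INTER_CUBIC) for x in(t,s)]);cv2.imwrite("pics/c4.png",a[:,:,::-1])
for n,P in(("top",p),("scene",ps)):
  W=cloud(P); r=fitrack(W,RK); print(n,r[0].round(4),r[2])
  q=W.reshape(-1,3);q=q[np.isfinite(q).all(1)];l=loc(q,RK)*1e3
  k=(l[:,0]>-70)&(l[:,0]<27)&(abs(l[:,1]-38)<31)&(q[:,2]>.003)&(q[:,2]<.041);print(len(l[k]),rect(l[k]/1e3) if k.sum()>5 else 0, l[k,0].min() if k.any() else 0)
  for t in("die","reel","roller"):
   for a in ctrl.silhouettes(t,P)[:1]:
    q=W[a["region"]];q=q[np.isfinite(q).all(1)];l=loc(q,RK)*1e3;print(t,round(a["score"],2),len(q),np.percentile(l[:,0],[2,98]).round(),np.percentile(l[:,1],[2,98]).round(),rect(q[q[:,2]>.02]) if t=="reel" else np.median(q,0).round(3))
```

```text
t 15.6167 tcp [540.  415.2 129. ] rack [[-109.   229.7]] yawrel 0.3 F [-0.3  0.1  0.2] 0.9920117636002366
top [ 0.5757  0.1633 -0.3013] 852
379 (array([-16.2,  38.2]), array([87.8, 57.3]), 2.5) -59.03810850141517
die 0.75 330 [-32.  28.] [16. 57.] [0.592 0.197 0.032]
reel 0.37 547 [-11.  31.] [117. 160.] (array([627.3, 293.8]), array([46.4, 46.4]), 0.1)
roller 0.74 201 [-110.  -79.] [-190. -157.] [0.437 0.027 0.013]
scene [ 0.5775  0.1644 -0.2988] 618
323 (array([-25.4,  36.4]), array([62.4, 85.8]), 87.2) -69.76534624977161
die 0.74 261 [-32.   9.] [17. 59.] [0.567 0.21  0.014]
reel 0.62 888 [-133.  -78.] [200. 255.] (array([544.2, 412. ]), array([58.2, 64. ]), 36.7)
roller 0.64 155 [-113.  -77.] [-189. -154.] [0.435 0.033 0.013]
```

View pics/c4.png

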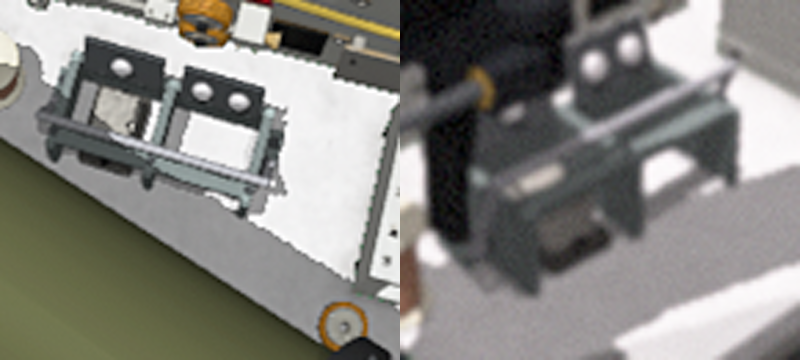

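Left panel (top): the die sits in the left pocket under the tie bar, at (115,120), behind the noses. Its extent is rack x -32..28, y 17..58, so it is home and square. Next is the reel.

Request:
move_arm(increments="2 -4.5 -10 0 0 0 0;0 0 -20 0 0 0 0;0 0 -20 0 0 0 0;0 0 -20 0 0 0 0;0 0 -20 0 0 0 0;0 0 -20 0 0 0 0;0 0 -14 0 0 0 0;0 0 0 0 0 0 0", grip_force=8)

```text
time: 16.68
position: [0.5435, 0.404, 0.0022]
tool_rot: [-0.465, -3.106, 0.004]
ft_force: [-0.4, -0.1, -0.2]
grip_width: 0.999
grip_force: 0.0
```

Request:
move_arm(increments="0 0 0 0 0 0 255;0 0 0 0 0 0 255;0 0 0 0 0 0 255;0 0 0 0 0 0 255;0 0 0 0 0 0 255;0 0 0 0 0 0 255;0 0 0 0 0 0 255;0 0 0 0 0 0 255")

```text
time: 17.35
position: [0.5441, 0.4058, 0.0052]
tool_rot: [0.464, 3.106, -0.0]
ft_force: [-0.7, -0.1, 3.0]
grip_width: 0.714
grip_force: 8.0
```

Request:
move_arm(increments="0 -6 0 0 0 0 255;-2.6 -11 0 0 0 0 255;-2.6 -11 0 0 0 0 255;-2.6 -11 0 0 0 0 255;-2.6 -11 0 0 0 0 255;-2.6 -11 0 0 0 0 255;-2.6 -11 0 0 0 0 255;-2.6 -11 0 0 0 0 255")

```text
time: 18.02
position: [0.5257, 0.3215, 0.0051]
tool_rot: [0.464, 3.106, -0.0]
ft_force: [1.3, 2.9, 6.0]
grip_width: 0.707
grip_force: 8.0
```

Request:
move_arm(increments="-2.6 -11 0 0 0 0 255;-2.6 -11 0 0 0 0 255;-2.6 -11 0 0 0 0 255;-2.6 -11 0 0 0 0 255;-2.6 -11 0 0 0 0 255;-2.6 -11 0 0 0 0 255;-2.6 -11 0 0 0 0 255;-2.6 -11 0 0 0 0 255")

```text
time: 18.68
position: [0.5048, 0.2339, 0.0051]
tool_rot: [0.464, 3.106, 0.0]
ft_force: [0.6, 3.3, 7.0]
grip_width: 0.71
grip_force: 8.0
```

```bash
python3 -c "
from fit import *
st()"
```

```text
t 18.6833 tcp [504.8 233.9   5.1] rack [[-89.6  46. ]] yawrel 0.0 F [0.6 3.3 7. ] 0.7101732480978117
```

Request:
move_arm(increments="-2.7 -11 0 0 0 0 255;-2.7 -11 0 0 0 0 255;-2.7 -11 0 0 0 0 255;-2.7 -11 0 0 0 0 255;-2.7 -11 0 0 0 0 255;-2.7 -11 0 0 0 0 255;-2.7 -11 0 0 0 0 255;-2.7 -5 0 0 0 0 255")

```text
time: 19.35
position: [0.4837, 0.1509, 0.0051]
tool_rot: [0.467, 3.105, -0.001]
ft_force: [1.6, 2.4, 5.3]
grip_width: 0.71
grip_force: 8.0
```

```bash
python3 -c "
from fit import *
st()"
```

```text
t 19.35 tcp [483.7 150.9   5.1] rack [[-85.5 -39.5]] yawrel -0.1 F [1.6 2.4 5.3] 0.7100733436326877
```

Request:
move_arm(increments="0.4 1.4 0 0 0 0 255;4.9 -1.5 0 0 0 0 255;4.9 -1.5 0 0 0 0 255;4.9 -1.5 0 0 0 0 255;4.9 -1.5 0 0 0 0 255;4.9 -1.5 0 0 0 0 255;4.9 -1.5 0 0 0 0 255;0 0 0 0 0 0 255")

```text
time: 20.02
position: [0.5117, 0.1432, 0.0042]
tool_rot: [-0.465, -3.104, 0.005]
ft_force: [-0.1, -0.2, 5.8]
grip_width: 0.713
grip_force: 8.0
```

```bash
python3 -c "
from fit import *
st()"
```

```text
t 20.0167 tcp [511.7 143.2   4.2] rack [[-56.4 -38.7]] yawrel -0.0 F [-0.1 -0.2  5.8] 0.7128359172474351
```

Request:
move_arm(increments="0 0 0 0 0 0 0;0 0 0 0 0 0 0;0 0 0 0 0 0 0;0 0 0 0 0 0 0;-12.4 3.8 0 0 0 0 0;-12.4 3.8 0 0 0 0 0;-12.4 3.8 0 0 0 0 0;-12.4 3.8 0 0 0 0 0")

```text
time: 20.68
position: [0.4622, 0.16, 0.0044]
tool_rot: [-0.464, -3.107, 0.002]
ft_force: [-0.1, -0.1, -0.2]
grip_width: 0.997
grip_force: 0.0
```

Request:
move_arm(increments="0 0 0 -1.2 -3.82 0 214;0 0 0 -1.2 -3.82 0 214;0 0 -1 0 0 0 214;0 0 0 0 0 0 214;0 0 0 0 0 0 214;0 0 0 0 0 0 214;0 0 0 0 0 0 214;0 0 0 0 0 0 214")

```text
time: 21.35
position: [0.464, 0.1599, 0.0036]
tool_rot: [0.446, 2.971, -0.033]
ft_force: [-0.5, 0.3, -0.5]
grip_width: 0.475
grip_force: 0.0
```

Run:
```python
from fit import *
st()
for n in ("scene","top","wrist"):
    p=ctrl.get_image(n);W=cloud(p)
    if n=="wrist": save(p,"w5.png")
    for a in ctrl.silhouettes("reel",p)[:1]:
        q=W[a["region"]];q=q[np.isfinite(q).all(1)&(W[a["region"]][:,2]>.018)];l=loc(q,RK)*1e3;print(n,a["score"],len(q),np.percentile(l,[1,50,99],0).round(1).tolist())
```

```text
t 21.35 tcp [464.  159.9   3.6] rack [[-106.9  -36.7]] yawrel -0.0 F [-0.5  0.3 -0.5] 0.4753550254442742
top 0.68 274 [[-119.5, -68.4], [-46.2, -48.1], [-31.0, -19.6]]
```

View pics/w5.png

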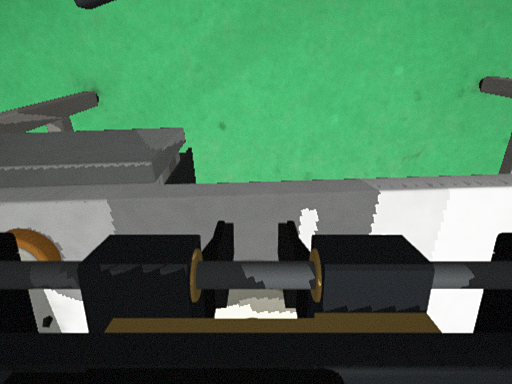

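The wrist view shows the reel (255,300) centred between the fingers, which are still closing (gap 41 mm). I'll wait for the gap, then push.

Request:
move_arm(increments="0 -1.5 0 0 0 0 214;0 0 0 0 0 0 214;0 0 0 0 0 0 214;0 0 0 0 0 0 214;0 0 0 0 0 0 214;0 0 0 0 0 0 214;4.8 -1.5 0 0 0 0 214;4.8 -1.5 0 0 0 0 214")

```text
time: 22.32
position: [0.4733, 0.1554, 0.0037]
tool_rot: [0.443, 2.97, -0.034]
ft_force: [-0.9, 0.1, 0.8]
grip_width: 0.158
grip_force: 0.1
```

Request:
move_arm(increments="4.8 -1.5 0 0 0 0 214;4.8 -1.5 0 0 0 0 214;4.8 -1.5 0 0 0 0 214;4.8 -1.5 0 0 0 0 214;4.8 -1.5 0 0 0 0 214;4.8 -1.5 0 0 0 0 214;4.8 -1.5 0 0 0 0 214;0 0 0 0 0 0 214")

```text
time: 22.98
position: [0.5078, 0.1445, 0.0037]
tool_rot: [0.445, 2.969, -0.034]
ft_force: [-0.0, -1.4, 1.6]
grip_width: 0.159
grip_force: 0.0
```

```bash
python3 -c "
from fit import *
st()"
```

```text
t 22.9833 tcp [507.8 144.5   3.7] rack [[-60.5 -38.6]] yawrel -0.0 F [-0.  -1.4  1.6] 0.159450632326113
```

Next, 15 mm more, slowly, to TCP x ≈ -45.5.

Request:
move_arm(increments="2.4 -0.7 0 0 0 0 214;2.4 -0.7 0 0 0 0 214;2.4 -0.7 0 0 0 0 214;2.4 -0.7 0 0 0 0 214;1.9 -0.6 0 0 0 0 214;1.5 -0.5 0 0 0 0 214;1.2 -0.4 0 0 0 0 214;0 0 0 0 0 0 214")

```text
time: 23.65
position: [0.5211, 0.1406, 0.0036]
tool_rot: [0.444, 2.97, -0.034]
ft_force: [0.1, -0.5, 0.8]
grip_width: 0.158
grip_force: 0.0
```

Request:
move_arm(increments="0.7 -0.2 0 0 0 0 214;0.7 -0.2 0 0 0 0 214;0 0 0 0 0 0 214;0.7 -0.2 0 0 0 0 214;0 0 0 0 0 0 214;0.7 -0.2 0 0 0 0 214;0 0 0 0 0 0 214;0 0 0 0 0 0 214")

```text
time: 24.32
position: [0.5237, 0.1399, 0.0036]
tool_rot: [0.444, 2.97, -0.034]
ft_force: [-1.1, 0.5, 1.1]
grip_width: 0.167
grip_force: 0.1
```

```bash
python3 -c "
from fit import *
st()"
```

```text
t 24.3167 tcp [523.7 139.9   3.6] rack [[-44.  -38.4]] yawrel 0.0 F [-1.1  0.5  1.1] 0.16697506185496583
```

Request:
move_arm(increments="0.7 -0.2 0 0 0 0 214;0.7 -0.2 0 0 0 0 214;0 0 0 0 0 0 214;0.6 -0.2 0 0 0 0 214;0 0 0 0 0 0 214;0 0 0 0 0 0 214;0 0 0 0 0 0 214;0 0 0 0 0 0 214")

```text
time: 24.98
position: [0.5256, 0.1393, 0.0036]
tool_rot: [0.443, 2.97, -0.034]
ft_force: [-0.7, 0.0, -0.0]
grip_width: 0.161
grip_force: 0.1
```

Request:
move_arm(increments="-11.5 3.5 0 0 0 0 255;-11.5 3.5 0 0 0 0 255;-11.5 3.5 0 0 0 0 255;-11.5 3.5 0 0 0 0 255;-11.5 3.5 5 0 0 0 255;0 0 35 -1.66 -5.4 0 255;0 0 35 -1.66 -5.4 0 255;0 0 30 -1.66 -5.4 0 255")

```text
time: 25.65
position: [0.4673, 0.1575, 0.1095]
tool_rot: [0.399, 2.676, -0.092]
ft_force: [1.1, 0.1, 1.5]
grip_width: 0.002
grip_force: 0.0
```

Run:
```python
from fit import *
st()
ims=[]
for n,(r0,r1,c0,c1) in (("scene",(160,245,190,290)),("top",(105,230,200,345)),("wrist",(0,384,0,512))):
    p=ctrl.get_image(n);W=cloud(p);ims.append(cv2.resize(p["frame"][r0:r1,c0:c1],(390,330),interpolation=cv2.INTER_CUBIC))
    for t in("reel","die"):
      for a in ctrl.silhouettes(t,p)[:1]:
        q=W[a["region"]];q=q[np.isfinite(q).all(1)];l=loc(q,RK)*1e3;print(n,t,round(a["score"],2),len(q),np.percentile(l,[2,50,98],0).round().tolist())
cv2.imwrite("pics/c6.png",np.hstack(ims[:2])[:,:,::-1]);cv2.imwrite("pics/w6.png",ims[2][:,:,::-1])
```

```text
t 25.65 tcp [467.3 157.5 109.5] rack [[-103.1  -38. ]] yawrel 0.0 F [1.1 0.1 1.5] 0.0019594495035010645
scene die 0.63 250 [[-32.0, 21.0], [-22.0, 43.0], [9.0, 59.0]]
top reel 0.91 414 [[-34.0, -66.0], [5.0, -38.0], [25.0, -10.0]]
top die 0.77 348 [[-32.0, 15.0], [6.0, 35.0], [29.0, 57.0]]
wrist reel 0.97 1416 [[-33.0, -66.0], [-25.0, -37.0], [-1.0, -9.0]]
wrist die 0.81 1452 [[-32.0, 15.0], [-22.0, 33.0], [5.0, 57.0]]
```

View pics/c6.png

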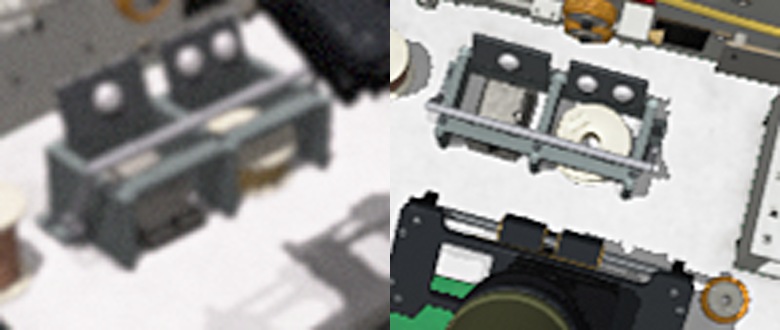

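Both parts are home: the wrist camera gives front ends at rack x ≈ -32 and -33, inside the -40 noses. Left panel: the bail is still raised, with the bar from (90,165) to (310,75). Moving behind the bar.

Request:
move_arm(increments="5 0 20 0 0 0 255;12 0 12 0 0 0 255;17 1 0 0 0 0 255;17 1 0 0 0 0 255;17 1 0 0 0 0 255;17 1 0 0 0 0 255;17 1 0 0 0 0 255;14.5 0 0 0 0 0 255")

```text
time: 26.77
position: [0.5854, 0.1614, 0.1383]
tool_rot: [0.403, 2.684, -0.091]
ft_force: [-0.8, 0.4, 1.0]
grip_width: 0.002
grip_force: 0.0
```

Run:
```python
from fit import *
st()
for n in("scene","wrist"):
    p=ctrl.get_image(n)
    for a in ctrl.silhouettes("bail",p)[:1]:
        q=cloud(p)[a["region"]];q=q[np.isfinite(q).all(1)];l=loc(q,RK)*1e3;k=(abs(l[:,1])<75)&(q[:,2]>.055)&(q[:,2]<.08)
        if k.any(): print(n,a["score"],k.sum(),np.median(np.c_[l[k,0],q[k,2]*1e3],0))
```

```text
t 26.7667 tcp [585.4 161.4 138.3] rack [[8.7 0.3]] yawrel -0.1 F [-0.8  0.4  1. ] 0.0023229598753342733
scene 0.5 168 [-20.44160017  69.53169846]
wrist 0.97 2136 [-20.08126135  67.95158451]
```

Request:
move_arm(increments="0 0 -15 0 0 0 255;0 0 -20 0 0 0 255;0 0 -20 0 0 0 255;0 0 -15 0 0 0 255;0 0 -10 0 0 0 255;0 0 0 0 0 0 255;-3.8 1.2 0 0 0 0 255;-3.8 1.2 0 0 0 0 255")

```text
time: 27.63
position: [0.5768, 0.1646, 0.0613]
tool_rot: [0.4, 2.679, -0.092]
ft_force: [1.4, -0.8, 0.3]
grip_width: 0.006
grip_force: 0.7
```

```bash
python3 -c "
from fit import *
st()"
```

```text
t 27.6333 tcp [576.8 164.6  61.3] rack [[-0.5  0.8]] yawrel -0.0 F [ 1.4 -0.8  0.3] 0.00563506026877456
```

Request:
move_arm(increments="-2.9 0.9 -0.5 0 0 0 255;-2.9 0.9 -0.5 0 0 0 255;-2.9 0.9 -0.5 0 0 0 255;-2.9 0.9 -0.5 0 0 0 255;-2.9 0.9 -0.5 0 0 0 255;-2.9 0.9 -0.5 0 0 0 255;-2.9 0.9 -0.5 0 0 0 255;-2.9 0.9 -0.5 0 0 0 255")

```text
time: 28.3
position: [0.5535, 0.1715, 0.0566]
tool_rot: [0.401, 2.68, -0.092]
ft_force: [1.2, 0.2, -0.0]
grip_width: 0.006
grip_force: 0.6
```

```bash
python3 -c "
from fit import *
st()"
```

```text
t 28.3 tcp [553.5 171.5  56.6] rack [[-24.7   0.6]] yawrel -0.0 F [ 1.2  0.2 -0. ] 0.005651240217497596
```

Request:
move_arm(increments="-1.9 0.6 0 0 0 0 255;-1.9 0.6 0 0 0 0 255;-1.9 0.6 0 0 0 0 255;0 0 10 0 0 0 255;0 0 20 1.83 5.98 0 255;0 0 15 1.83 5.98 0 255;0 0 10 1.83 5.98 0 255;0 0 0 1.83 5.98 0 255")

```text
time: 28.97
position: [0.55, 0.1737, 0.1127]
tool_rot: [0.462, 3.093, -0.005]
ft_force: [0.3, 1.2, -0.1]
grip_width: 0.003
grip_force: 0.0
```

```bash
cat > bail.py <<'E'
from fit import *
st(); print(R.from_rotvec(ctrl.get_state()["tool_rot"]).as_matrix()[:,2].round(3))
for n in("scene","wrist","top"):
    p=ctrl.get_image(n)
    for a in ctrl.silhouettes("bail",p)[:1]:
        q=cloud(p)[a["region"]];q=q[np.isfinite(q).all(1)];l=loc(q,RK)*1e3;k=(abs(l[:,1])<75)&(l[:,0]<-15)&(np.hypot(l[:,0],q[:,2]*1e3-16)>48)&(np.hypot(l[:,0],q[:,2]*1e3-16)<62)
        if k.any(): print(n,a["score"],k.sum(),np.median(np.c_[l[k,0],q[k,2]*1e3],0).round(1))
E
python3 bail.py
```

```text
t 28.9667 tcp [550.  173.7 112.7] rack [[-28.8   1.6]] yawrel 0.0 F [ 0.3  1.2 -0.1] 0.0033672286426727183
[ 0.013 -0.005 -1.   ]
scene 0.85 169 [-42.   52.8]
wrist 0.63 1876 [-40.9  51.3]
top 0.54 20 [-42.3  51.6]
```

The bail is now at q ≈ 0.66, with the bar axis at about (-42.5, 49). Next I press down from above with the tool vertical.

Request:
move_arm(increments="-6.4 2 0 0 0 0 255;-6.4 2 -10 0 0 0 255;-6.4 2 -15 0 0 0 255;0 -0.5 -15 0 0 0 255;0 0 -6 0 0 0 255;-0.5 0.2 -4 0 0 0 255;-0.7 0.2 -4 0 0 0 255;-0.7 0.2 -4 0 0 0 255")

```text
time: 29.93
position: [0.5274, 0.179, 0.051]
tool_rot: [0.463, 3.093, -0.01]
ft_force: [-0.1, 0.5, 1.1]
grip_width: 0.005
grip_force: 0.8
```

```bash
python3 -c "
from fit import *
st()"
```

```text
t 29.9333 tcp [527.4 179.   51. ] rack [[-51.9   0.1]] yawrel -0.0 F [-0.1  0.5  1.1] 0.005151134243284026
```

Request:
move_arm(increments="-0.2 0 -3.5 0 0 0 255;-0.2 0 -3.5 0 0 0 255;-0.2 0 -3.5 0 0 0 255;-0.2 0 -3.5 0 0 0 255;-0.2 0 -3.5 0 0 0 255;-0.2 0 -3.5 0 0 0 255;-0.2 0.2 -3.5 0 0 0 255;0 0 -3 0 0 0 255")

```text
time: 30.6
position: [0.5175, 0.182, 0.0211]
tool_rot: [-0.46, -3.107, 0.013]
ft_force: [-15.7, 6.2, 2.1]
grip_width: 0.004
grip_force: 8.1
```

Request:
move_arm(increments="0 0 -1 0 0 0 255;0 0 -1 0 0 0 255;0 0 -1 0 0 0 255;0 0 0 0 0 0 255;0 0 0 0 0 0 255;0 0 0 0 0 0 255;0 0 0 0 0 0 255;0 0 0 0 0 0 255")

```text
time: 31.27
position: [0.5262, 0.1787, 0.0205]
tool_rot: [0.464, 3.093, -0.01]
ft_force: [-0.0, -0.5, -0.4]
grip_width: 0.007
grip_force: 0.0
```

```bash
python3 bail.py
python3 - <<'E'
from h import *
p=ctrl.get_image("scene");a=cv2.resize(p["frame"][150:250,180:300],None,fx=5,fy=5,interpolation=cv2.INTER_CUBIC);cv2.imwrite("pics/s7.png",a[:,:,::-1])
E
```

```text
t 31.2667 tcp [526.2 178.7  20.5] rack [[-52.9  -0.6]] yawrel -0.0 F [-0.  -0.5 -0.4] 0.006604605336823193
[ 0.013 -0.009 -1.   ]
scene 0.62 42 [-52.7  20.1]
wrist 0.91 563 [-53.5  18.1]
```

View pics/s7.png

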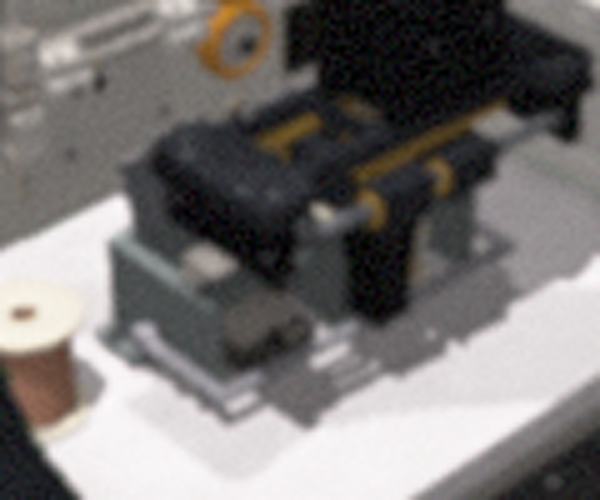

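The bail bar lies low across the mouths (about (230,400) to (500,245)), and the measured bar top of 18–20 means it is shut. I'll press once more to confirm the stop, then lift clear.

Request:
move_arm(increments="0 0 -0.7 0 0 0 255;0 0 -0.7 0 0 0 255;0 0 -0.7 0 0 0 255;0 0 -0.7 0 0 0 255;0 0 0 0 0 0 255;0 0 0 0 0 0 255;0 0 0 0 0 0 255;0 0 0 0 0 0 255")

```text
time: 32.28
position: [0.5261, 0.179, 0.0193]
tool_rot: [0.463, 3.093, -0.013]
ft_force: [-5.1, -2.3, 14.8]
grip_width: 0.011
grip_force: 7.1
```

On the stop: 15 N at z = 19.3, where the bar's top should be 19.5. Lifting away.

Request:
move_arm(increments="0 0 3 0 0 0 255;-1 0 10 0 0 0 255;-5 1 20 0 0 0 255;-8 2 30 0 0 0 255;-8 2 30 0 0 0 255;-8 2 30 0 0 0 255;-8 2 30 0 0 0 255;0 0 0 0 0 0 255")

```text
time: 32.95
position: [0.4895, 0.1907, 0.1765]
tool_rot: [0.459, 3.086, -0.007]
ft_force: [0.9, 1.2, 0.4]
grip_width: 0.007
grip_force: 0.0
```

Request:
move_arm(increments="0 0 25 0 0 0 255;0 0 25 0 0 0 255;0 0 25 0 0 0 255;0 0 25 0 0 0 255;0 0 25 0 0 0 255;0 0 0 0 0 0 255;0 0 0 0 0 0 255;0 0 0 0 0 0 255")

```text
time: 33.62
position: [0.4874, 0.1877, 0.2947]
tool_rot: [0.463, 3.094, -0.012]
ft_force: [-0.1, 0.3, -0.8]
grip_width: 0.006
grip_force: 0.0
```

```bash
python3 bail.py
python3 - <<'E'
from fit import *
for n in("scene","wrist"):
    p=ctrl.get_image(n);W=cloud(p)
    if n=="scene": a=cv2.resize(p["frame"][150:250,180:330],None,fx=5,fy=5,interpolation=cv2.INTER_CUBIC);cv2.imwrite("pics/s8.png",a[:,:,::-1])
    for t in("reel","die","spool","roller"):
      for a in ctrl.silhouettes(t,p)[:1]:
        q=W[a["region"]];q=q[np.isfinite(q).all(1)];l=loc(q,RK)*1e3;print(n,t,round(a["score"],2),np.percentile(l,[2,50,98],0).round().tolist(),np.median(q,0).round(3))
E
```

```text
t 33.6167 tcp [487.4 187.7 294.7] rack [[-92.6  -3.3]] yawrel -0.0 F [-0.1  0.3 -0.8] 0.00629897464924244
[ 0.011 -0.009 -1.   ]
scene 0.76 170 [-53.   20.1]
wrist 0.65 508 [-52.2  18.4]
scene reel 0.58 [[-55.0, -84.0], [-51.0, 50.0], [7.0, 91.0]] [0.543 0.227 0.02 ]
scene die 0.83 [[-33.0, 18.0], [-21.0, 42.0], [20.0, 60.0]] [0.569 0.208 0.021]
scene spool 0.98 [[-11.0, 119.0], [-2.0, 140.0], [34.0, 158.0]] [0.617 0.298 0.049]
scene roller 0.58 [[-112.0, -188.0], [-98.0, -167.0], [-79.0, -155.0]] [0.435 0.034 0.014]
wrist reel 0.87 [[-33.0, -65.0], [3.0, -39.0], [25.0, -10.0]] [0.569 0.127 0.024]
wrist die 0.68 [[-31.0, 17.0], [-0.0, 36.0], [21.0, 58.0]] [0.587 0.199 0.034]
wrist spool 0.97 [[-12.0, 117.0], [4.0, 136.0], [25.0, 162.0]] [0.62  0.294 0.051]
wrist roller 0.86 [[-111.0, -188.0], [-95.0, -172.0], [-78.0, -155.0]] [0.436 0.027 0.012]
```

View pics/s8.png

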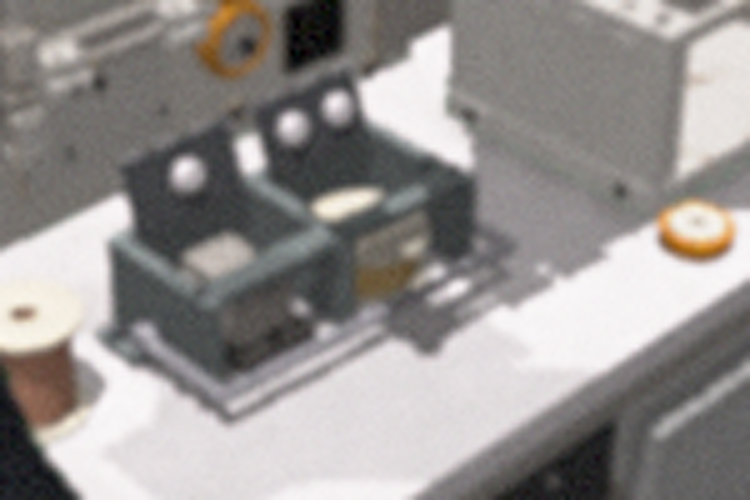

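The final scene shows the die in the left pocket at (265,320), the reel in the right at (390,250), and the bail bar down across the front from (230,405) to (490,240). The spool and roller haven't moved. Handing in.

```bash
python3 -c "
from bench import ctrl
print(ctrl.close_job())"
```

```text
the job is handed in; nothing more can be done
None
```

The job is handed in at about 34 s: the die is home in the one-stud (left) pocket, the reel in the two-stud (right) pocket, the bail is shut on its stop, and the spool and roller measured unmoved.

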